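Fit the well board in its case and load the lampholders

TASK

Get the lampholders ready to carry: fit the loose board with three wells into the shallow wooden case, tucking its thin stepped edge under the metal lip at the back of the case and then lowering the edge with the grip bar until the board lies flat on the case floor. Then stand the three white lampholders upright in the board, one in each well, and let go; knock none of them over and leave the steel block and the blue punch where they are.

Things in the scene. Friction and masses are not known exactly. Their poses are not given: they have to be found in the camera images.
- case: shallow pale wooden carrying case, fixed to the table, 162 (its x) by 234 mm (its y) outside; origin at the centre of its underside, z up, +x toward the back with the metal lip. Inner floor at z = 9 mm; inside 142 by 214 mm, 4 mm longer and 10 mm wider than the board. Walls 10 mm thick, heights above the table: front (-x) 25 mm, back 24 mm, ends (+y, -y) 56 mm with hand slots
- case_slot (a point): middle of the foot of the back wall's inner face: case x = +71 mm, y = 0, z = 9 mm (inner floor); axes as the case. Above it an aluminium strip 3 mm thick (case z 24 to 27 mm) lies on the back wall and overhangs the inside by 12 mm as the lip (free edge at case x = +59 mm), leaving a slot 15 mm high between floor and lip
- case_front (a point): middle of the foot of the front wall's inner face: case x = -71 mm, y = 0, z = 9 mm; axes as the case
- board: loose plywood well board, 138 (its x) by 204 (its y) by 18 mm, 0.28 kg, flat on the table at the start; origin at the centre of its underside, z up, +x toward its tongue edge. Three wells in a row along y; a wooden grip bar 18 mm thick (x), 100 mm long (y), 30 mm high stands on it along y at x = -53 mm. Centre of mass near x = -23 mm. Home, its axes lie along the case's
- board_tongue (a point): middle of the tongue edge at the underside: board x = +69, y = 0, z = 0. The last 17 mm toward this edge are stepped down to a tongue 7 mm thick, flush with the underside. The lip bars the way straight down; with the bar edge raised about 0.17 rad (10 degrees) and this edge at floor level, the board clears the front wall and the tongue passes under the lip
- board_front (a point): middle of the opposite edge, by the grip bar, at the underside: board x = -69 mm, y = 0, z = 0
- board_grip (a point): point to grip the bar: in its middle, board x = -53 mm, y = 0, z = 40 mm (8 mm below the bar's top, 22 mm above the board's top); the fingers close along the board's x, across the 18 mm
- well_a (a point): centre of the +y end well at the level of the board's underside: a bored through-hole 60 mm in diameter, 18 mm deep, so what stands in it stands on the case floor; at board x = +17 mm, y = +66 mm. The grip bar's near face is 61 mm away and rises 30 mm above the board's top
- well_b (a point): centre of the middle well at the level of the board's underside: a bored through-hole 60 mm in diameter, 18 mm deep, so what stands in it stands on the case floor; at board x = +17 mm, y = 0 mm. The grip bar's near face is 61 mm away and rises 30 mm above the board's top. Neighbours in their wells stand only 18 mm apart along y, so load with the fingers before and behind, closing along the board's x
- well_c (a point): centre of the -y end well at the level of the board's underside: a bored through-hole 60 mm in diameter, 18 mm deep, so what stands in it stands on the case floor; at board x = +17 mm, y = -66 mm. The grip bar's near face is 61 mm away and rises 30 mm above the board's top
- lampholder_a: loose white lampholder standing upright, 48 mm in diameter (46 mm across its own x or y axis, where it is best gripped from above, 40 to 50 mm above its underside), 72 mm high, straight-sided to 56 mm, domed above, 0.085 kg; origin at the centre of its underside, z up. All three are alike; any may go in any well
- lampholder_b: loose white lampholder standing upright, 48 mm in diameter (46 mm across its own x or y axis, where it is best gripped from above, 40 to 50 mm above its underside), 72 mm high, straight-sided to 56 mm, domed above, 0.085 kg; origin at the centre of its underside, z up. All three are alike; any may go in any well
- lampholder_c: loose white lampholder standing upright, 48 mm in diameter (46 mm across its own x or y axis, where it is best gripped from above, 40 to 50 mm above its underside), 72 mm high, straight-sided to 56 mm, domed above, 0.085 kg; origin at the centre of its underside, z up. All three are alike; any may go in any well
- steel_block: bystander: square ground steel block 52 by 52 by 30 mm, nearer the robot than the case, to the left; origin at the centre of its underside
- tube_chisel: bystander: blue hollow punch 157 mm long, 26 mm high, lying nearer the robot than the case; origin at the centre of its underside
Things that resemble listed ones, but are neither listed nor needed, are in the scene too. Leave any yellow look-alike of the lampholder_a alone.

How it is judged:
By the outcome, as a careful person would: the job done as asked, in the order asked, and still so for the second after the job is handed in, with the robot touching nothing.
It also fails if it takes over 72 s, if anything falls off the work surface, if the arm or the gripper's body presses on something with over 40 N, if the wrist force passes 120 N, or if a joint passes its speed limit or range.

ROBOT

A 6-joint arm with a two-finger parallel gripper is mounted at the origin on the work surface; the furniture and walls round the work are solid. World frame = base frame: x ahead of the robot, y to its left, z up, the work surface at z = 0. Lengths are in m, angles in rad, forces in N, time in s.
With the tool pointing down it reaches from about 0.35 to 0.775 m from the base axis. Payload 5.5 kg.
Tool frame: the origin (TCP) lies at the very end of the fingers, on their centre line; the grasp point (between the pads) lies 19 mm behind it (env.grip_point_offset is the distance from the TCP to the grasp point, in m); z points along the fingers, y is the line along which they close (so a half turn about z gives the same grasp; the last joint's range is limited). The gripper opens to 85 mm and grips with 20 to 120 N. Pads are 22 mm wide; open, the fingers measure 114 mm over their backs; the gripper's body (76 mm by 85 mm) begins 54 mm behind the grasp point. The pads swing forward as they close: fully open they stand 13 mm farther back than shut.
Start: joints at [-1.294, 0.313, 0.046, 1.304, 0, 1.431], TCP at [0.233, -0.526, 0.231] pointing down, gripper open.
Joint ranges: [-2.76, 2.76], [-0.86, 1.69], [-1.03, 1.26], [-2.2, 2.34], [-1.47, 1.5], [-3.14, 3.14]. Speed limits (rad/s): [2.57, 2.57, 3.14, 3.14, 3.14, 3.14].

INTERFACE

Orientations are given as a unit quaternion [w, x, y, z].
In Python, from workcell import sensors, imaging, workorder, env gives the robot as it stands.
- The arm moves only by the shell command python3 -m handwheel 'ROWS' [FORCE]. ROWS is JSON, a list of rows, each a list of 5 numbers: the shift along the tool's x, y, z in mm, then the turn about the tool's z in rad, then the opening, from 0 (shut) to 1 (fully open). A call has 1 to 8 rows; each row is the pose to reach, as a shift and turn from the pose commanded when the call began, along the tool's axes at that moment; what a row does not reach only later rows make up. A row lasts 1/10 s, in which the tool goes at most 50 mm and 8.59 degrees, less where a joint would pass 70% of its speed; a pose out of reach is approached as far as the arm can. A call with a gripper value outside its range is refused whole. The fingers move at their own pace and stop on an object; FORCE is the grip in N (left out, the last holds). Time passes only in rows, so rows that repeat a pose let the fingers close. It gives the time, the measured TCP pose, the force, the opening and the grip force at its end, in the units of the state.
- sensors.get_state(): the state, without advancing time (a new reading comes with each control period).
- imaging.read_camera(name): name is "scene" or "top" or "wrist"; returns a dict with "color" (384x512x3 uint8, blue, green, red), "z_map" (384x512 float32, m along the optical axis (not along the pixel's ray), 0 where there is no reading), "fx", "fy", "cx", "cy" (pixels), "xyz" and "rotation" of the camera in the world. Camera axes: x right, y down, z forward; pixel columns grow to the right and rows downward; lengths in m; the calibration is good to about 2 mm. A picture is of the moment at which its call begins.
- workorder.hand_in(): hands the job in; it is judged then, once.
The state is a dict: "clock": time; "joint_pos": joint angles; "qvel": joint speeds; "tau": joint torques, N m; "tcp_pos": TCP position; "orientation": TCP orientation; "wrist_force": force on the tool from outside, world axes, zero at the start; "ft_torque": the same for the moment, N m; "finger_gap": finger opening in m; "grip_force": force on a finger pad.
Only numpy, scipy, OpenCV 4.12 (cv2) and the standard library are available. Lean on these libraries where they do the work, as an engineer would, in place of code of your own. Each camera call takes 0.05 s, during which the arm holds its last target. There are 200 camera calls.

## Working session

There is one attempt and no reset: what is moved stays moved. The work goes in short steps, Python scripts to look and compute and a shell command to move; the robot and the scene stay as the last step left them, time stands still between calls to the robot, and variables do not carry over. Pictures are saved under pics/ and viewed, at most 10 in all, crops included, and the job is handed in when it is done.

```bash
ls; mkdir -p pics; cat > h.py <<'E'
import numpy as np,cv2
from workcell import sensors,imaging,workorder,env
def cloud(c):
    z=c["z_map"];v,u=np.mgrid[:z.shape[0],:z.shape[1]]
    p=np.stack([(u-c["cx"])/c["fx"]*z,(v-c["cy"])/c["fy"]*z,z],-1)
    R=np.array(c["rotation"])
    if R.shape!=(3,3):
        from scipy.spatial.transform import Rotation
        R=Rotation.from_quat(np.roll(R,-1)).as_matrix()
    w=p@R.T+np.array(c["xyz"]); w[z==0]=np.nan
    return w
E
python3 - <<'E'
from h import *
for n in ["scene","top"]:
    c=imaging.read_camera(n);cv2.imwrite(f"pics/{n}0.png",c["color"]);np.savez(f"{n}0.npz",w=cloud(c),c=c["color"])
    print(n,c["xyz"],c["rotation"],c["fx"])
print(sensors.get_state())
E
```

```text
pics
scene [-0.49259257 -0.56864403  0.70712888] [-0.42082194  0.73392707 -0.46337213  0.26371616] 363.53240596499694
top [ 0.21958017 -0.11653439  1.71904332] [-0.06232308  0.70819502 -0.70067979  0.06019529] 407.40802650145883
{'clock': 0.1, 'joint_pos': array([-1.29359535e+00,  3.13943704e-01,  4.50910017e-02,  1.30362958e+00,
       -3.69390015e-05,  1.43116116e+00]), 'qvel': array([ 0.00155864, -0.00236166,  0.00291209,  0.00141947, -0.00017573,
        0.00035967]), 'tau': array([ 2.00926181e-03, -4.81728137e+01,  2.99242312e+01,  1.28092279e-02,
       -1.28004895e-04,  8.40552801e-07]), 'tcp_pos': array([ 0.23263247, -0.52532511,  0.23048694]), 'orientation': array([-8.39716163e-04,  9.78359108e-01,  2.06912409e-01, -7.63626471e-05]), 'wrist_force': array([-0.04038151,  0.52905017,  0.09179485]), 'ft_torque': array([-0.00910778,  0.04051474,  0.01142807]), 'grip_force': 0.0, 'finger_gap': 0.08555618338268264}
```

View pics/scene0.png

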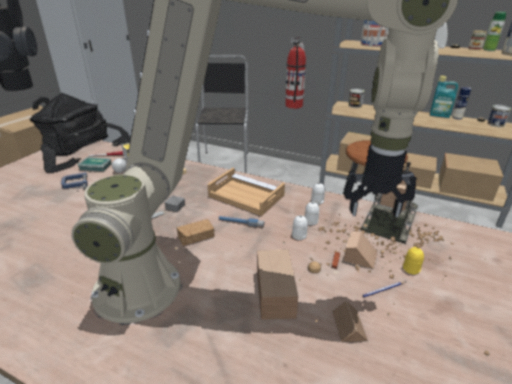

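View pics/top0.png

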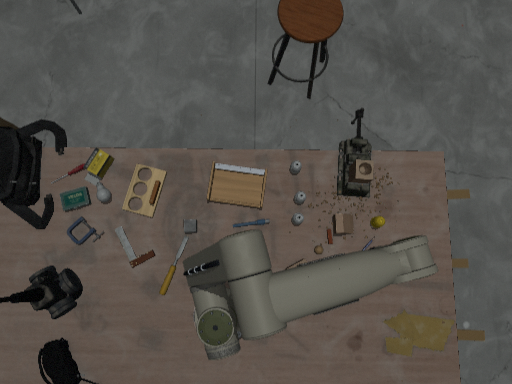

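The scene view shows the robot, the case with its lip, three white lampholders near (300,228), (312,213), (318,192), and a yellow one at (413,260). The top view has the case at (237,185), the three-well board at (145,190), and the steel block at (190,226). The punch is at (251,223). The white lampholders are at (295,167), (299,198), (297,218), and the yellow look-alike is at (378,222).

```bash
python3 - <<'E'
from h import *
d=np.load("top0.npz");w=d["w"]
for n,(u,v) in dict(case=(237,185),bar=(155,194),tip=(135,187),wells=(145,174),la=(295,167),lb=(299,198),lc=(297,218),blk=(190,226),punch=(251,223)).items():
    print(n,np.round(np.nanmedian(w[v-1:v+2,u-1:u+2].reshape(-1,3),0),4))
def rect(m,n):
    p=w[m][:,:2].astype(np.float32); r=cv2.minAreaRect(p); print(n,r,np.median(w[m][:,2]))
v,u=np.mgrid[:384,:512]
b=(u>118)&(u<170)&(v>160)&(v<220)&(w[...,2]>.01)
rect(b,"board"); 
rect(b&(w[...,2]>.035),"bar")
cs=(u>200)&(u<272)&(v>155)&(v<213)&(w[...,2]>.005)
rect(cs,"case")
for (a,bb) in [(295,167),(299,198),(297,218)]:
    m=(abs(u-a)<12)&(abs(v-bb)<10)&(w[...,2]>.03); print(np.mean(w[m],0),np.max(w[m][:,2]),m.sum())
from scipy.spatial.transform import Rotation as Ro
c=imaging.read_camera("wrist");cv2.imwrite("pics/wr.png",c["color"])
s=sensors.get_state();R=Ro.from_quat(np.roll(s["orientation"],-1))
print("cam in tool",R.inv().apply(c["xyz"]-s["tcp_pos"]),(R.inv()*Ro.from_quat(np.roll(c["rotation"],-1))).as_matrix().round(3),c["fx"])
print("tool axes",R.as_matrix().round(3),env.grip_point_offset)
E
```

```text
case [ 0.5359 -0.0562  0.0107]
bar [0.4872 0.2834 0.0433]
tip [5.241e-01 3.816e-01 1.000e-04]
wells [ 0.5817  0.3426 -0.0019]
la [ 0.6039 -0.2978  0.0657]
lb [ 0.4736 -0.3137  0.0649]
lc [ 0.3902 -0.3041  0.0695]
blk [0.3567 0.1351 0.0308]
punch [ 0.373  -0.1175  0.0168]
board ((0.5170949101448059, 0.33725833892822266), (0.2007378488779068, 0.23664218187332153), 87.59376525878906) 0.01880151314770928
bar ((0.4995628595352173, 0.2885415554046631), (0.018717600032687187, 0.1000172346830368), 76.36470794677734) 0.04706544652626943
case ((0.5418011546134949, -0.0508042573928833), (0.2444482147693634, 0.30199769139289856), 0.5889580845832825) 0.011523667824590023
[ 0.6114779  -0.30182278  0.06099771] 0.08043663563554548 102
[ 0.48258164 -0.31830923  0.06111055] 0.0772177994225518 101
[ 0.39373075 -0.30817335  0.0616305 ] 0.0778593957471998 105
cam in tool [ 0.07714689 -0.00016664 -0.14238651] [[ 0.    -0.953 -0.302]
 [ 1.     0.     0.   ]
 [-0.    -0.302  0.953]] 337.2402404955009
tool axes [[ 0.914  0.405 -0.   ]
 [ 0.405 -0.914  0.001]
 [ 0.    -0.001 -1.   ]] 0.0187
```

```bash
cat >> h.py <<'E'
from scipy.spatial.transform import Rotation as Ro
def go(x,y,z,yawdeg):
    "row needed for TCP at x,y,z with tool x at world yaw"
    s=sensors.get_state();R=Ro.from_quat(np.roll(s["orientation"],-1)).as_matrix()
    d=R.T@(np.array([x,y,z])-s["tcp_pos"])*1000
    y0=np.degrees(np.arctan2(R[1,0],R[0,0])); t=-((yawdeg-y0+180)%360-180)
    print("row",d.round(1),"turn",np.radians(t).round(3),"yaw now",y0.round(2),"t",s["clock"],"gap",s["finger_gap"].round(4),"tcp",s["tcp_pos"].round(4),"F",s["wrist_force"].round(1),"j6",s["joint_pos"][5].round(2))
E
python3 -m handwheel '[[408,-262,-50,-1.05,1],[408,-262,-50,-1.05,1],[408,-262,-50,-1.05,1],[408,-262,-50,-1.05,1],[408,-262,-50,-1.05,1],[408,-262,-50,-1.05,1],[408,-262,-50,-1.05,1],[408,-262,-50,-1.05,1]]'
python3 -c "
from h import *
go(.5,-.12,.28,84)"
```

```text
clock: 0.95
tcp_pos: [0.4525, -0.1918, 0.2725]
orientation: [0.0, 0.742, 0.671, -0.0]
wrist_force: [0.4, -1.1, -0.7]
finger_gap: 0.0852
grip_force: 0.0Traceback (most recent call last):
  File "<string>", line 3, in <module>
    go(.5,-.12,.28,84)
    ~~^^^^^^^^^^^^^^^^
  File "h.py", line 18, in go
    print("row",d.round(1),"turn",np.radians(t).round(3),"yaw now",y0.round(2),"t",s["clock"],"gap",s["finger_gap"].round(4),"tcp",s["tcp_pos"].round(4),"F",s["wrist_force"].round(1),"j6",s["joint_pos"][5].round(2))
                                                                                                    ^^^^^^^^^^^^^^^^^^^^^
AttributeError: 'float' object has no attribute 'round'
```

```bash
sed -i 's/s\["finger_gap"\].round(4)/np.round(s["finger_gap"],4)/' h.py
python3 -m handwheel '[[77,40,-7,0,1],[77,40,-7,0,1],[77,40,-7,0,1],[77,40,-7,0,1]]' >/dev/null
python3 - <<'E'
from h import *
go(.5,-.12,.28,84)
c=imaging.read_camera("wrist");cv2.imwrite("pics/w1.png",c["color"]);np.savez("w1.npz",w=cloud(c),c=c["color"])
E
```

```text
row [ 0.4  0.2 -1.1] turn 0.003 yaw now 84.18 t 1.35 gap 0.0852 tcp [ 0.4998 -0.1204  0.2789] F [-1.   0.1 -1.1] j6 1.28
```

View pics/w1.png

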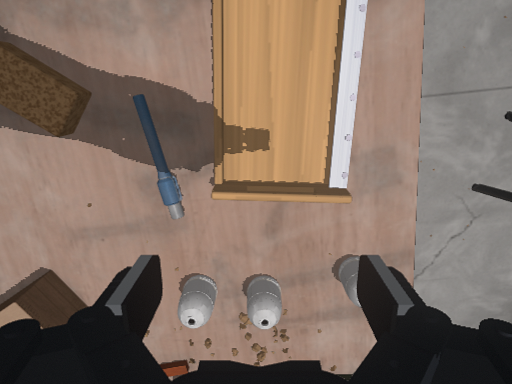

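The wrist view shows the case floor around (280,90), the lip strip at (352,90), and the -y end wall at (280,193). The lampholders are at (195,300), (264,302) and (352,280), and the punch is at (160,150). I'll shift +y to see the whole case.

```bash

python3 -m handwheel '[[150,-14,-20,0,1],[150,-14,-20,0,1],[150,-14,-20,0,1],[150,-14,-20,0,1],[150,-14,-20,0,1]]' >/dev/null
python3 - <<'E'
from h import *
c=imaging.read_camera("wrist");cv2.imwrite("pics/w2.png",c["color"]);w=cloud(c);np.savez("w2.npz",w=w,c=c["color"])
x,y,z=w[...,0],w[...,1],w[...,2]
reg=(x>.42)&(x<.66)&(y>-.20)&(y<.09)
def rect(m,n):
    m=cv2.morphologyEx(m.astype(np.uint8),cv2.MORPH_OPEN,np.ones((2,2)))>0
    p=w[m][:,:2].astype(np.float32); print(n,cv2.minAreaRect(p),np.median(z[m]),m.sum())
rect(reg&(z>.045)&(z<.07),"ends"); rect(reg&(z>.019)&(z<.034),"walls")
rect(reg&(z>.005)&(z<.013),"floor"); rect(reg&(z>.015)&(z<.07),"all")
hs=c["color"].astype(int); lip=reg&(z>.022)&(z<.033)&(hs.min(-1)>150)&(hs.max(-1)-hs.min(-1)<40); rect(lip,"lip")
go(.50,.2885,.28,166.4)
E
```

```text
ends ((0.5397969484329224, -0.07539454102516174), (0.27282288670539856, 0.18328532576560974), 82.01383209228516) nan 2528
walls ((0.5292324423789978, -0.06279344856739044), (0.24104319512844086, 0.16851985454559326), 76.9083480834961) nan 4591
floor ((0.5313926339149475, -0.058705687522888184), (0.20727995038032532, 0.13304969668388367), 82.60477447509766) nan 14246
all ((0.5404081344604492, -0.07581622898578644), (0.27346107363700867, 0.183318093419075), 82.32376861572266) nan 7718
lip ((0.6085869073867798, -0.0760180652141571), (0.2262248396873474, 0.03025507740676403), 82.70126342773438) nan 2488
row [258.7 -28.3  18.9] turn -1.438 yaw now 83.99 t 1.95 gap 0.0855 tcp [0.5011 0.0283 0.2991] F [ 0.8 -0.8  0.9] j6 1.57
```

View pics/w2.png

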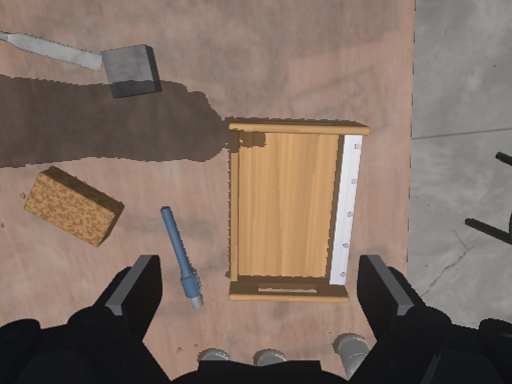

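The full case is in view, with the lip at x≈345 and corners near (230,122), (368,128), (232,300) and (348,300). The steel block is at (132,70). I'll fit the case pose to the height map.

```bash
cat >> h.py <<'E'
from scipy.optimize import differential_evolution
def hcase(X,Y):
    h=np.zeros_like(X); inn=(abs(X)<.071)&(abs(Y)<.107); out=(abs(X)<.081)&(abs(Y)<.117)
    h[out]=.025; h[out&(X>.071)]=.027; h[inn]=.009; h[(X>.059)&(X<.081)&(abs(Y)<.107)]=.027; h[out&(abs(Y)>.107)]=.056
    return h
def hboard(X,Y):
    h=np.zeros_like(X); inn=(abs(X)<.069)&(abs(Y)<.102); h[inn]=.018; h[inn&(X>.052)]=.007
    for k in (-.066,0,.066): h[np.hypot(X-.017,Y-k)<.03]=0
    h[(abs(X+.053)<.009)&(abs(Y)<.05)]=.048
    return h
def fit(w,hm,x0,y0,a0,r=.16,seed=0):
    p=w.reshape(-1,3);p=p[np.isfinite(p).all(1)];p=p[(np.hypot(p[:,0]-x0,p[:,1]-y0)<r)&(abs(p[:,2])<.07)]
    def cost(q):
        c,s=np.cos(q[2]),np.sin(q[2]);dx,dy=p[:,0]-q[0],p[:,1]-q[1]
        return np.minimum(abs(hm(c*dx+s*dy,c*dy-s*dx)+q[3]-p[:,2]),.012).mean()
    a=np.radians(a0)
    r=differential_evolution(cost,[(x0-.03,x0+.03),(y0-.03,y0+.03),(a-.2,a+.2),(-.004,.004)],seed=seed,maxiter=60,popsize=10,polish=False)
    return r.x[:2].round(4),np.degrees(r.x[2]).round(2),r.x[3].round(4),r.fun
E
python3 - <<'E'
from h import *
w=np.load("w2.npz")["w"]; print(fit(w,hcase,.535,-.058,-7.5,.15)); print(fit(w,hcase,.535,-.058,-7.5,.15,seed=1))
w=np.load("top0.npz")["w"]; print(fit(w,hcase,.535,-.058,-7.5,.15))
print("board",fit(w,hboard,.512,.338,76.4,.14))
E
python3 -m handwheel '[[259,-28,19,-1.44,1],[259,-28,19,-1.44,1],[259,-28,19,-1.44,1],[259,-28,19,-1.44,1],[259,-28,19,-1.44,1],[259,-28,19,-1.44,1],[259,-28,19,-1.44,1],[259,-28,19,-1.44,1]]'
python3 -c "
from h import *
go(.5,.2885,.28,166.4)"
```

```text
(array([ 0.5354, -0.0551]), np.float64(-7.52), np.float64(-0.0001), np.float64(0.0015149295922122412))
(array([ 0.5353, -0.0551]), np.float64(-7.4), np.float64(-0.0002), np.float64(0.0015104309853359217))
(array([ 0.5373, -0.0567]), np.float64(-7.35), np.float64(0.0006), np.float64(0.0036142400867879764))
board (array([0.5127, 0.3401]), np.float64(75.68), np.float64(0.0004), np.float64(0.003645789285638489))
clock: 2.75
tcp_pos: [0.5013, 0.2882, 0.2793]
orientation: [-0.0, 0.233, 0.972, -0.001]
wrist_force: [0.3, 0.4, 0.2]
finger_gap: 0.085
grip_force: 0.0
row [ 1.3 -0.3 -0.7] turn -0.234 yaw now 153.02 t 2.75 gap 0.085 tcp [0.5013 0.2882 0.2793] F [0.3 0.4 0.2] j6 0.85
```

```bash

python3 -m handwheel '[[0,0,0,-0.12,1],[0,0,0,-0.225,1],[0,0,0,-0.225,1]]' >/dev/null
python3 - <<'E'
from h import *
c=imaging.read_camera("wrist");cv2.imwrite("pics/w3.png",c["color"]);w=cloud(c)
print(np.isfinite(w).all(-1).sum())
f=fit(w,hboard,.512,.338,76,.14);print(f);print(fit(w,hboard,.512,.338,76,.14,1))
(x,y),a=f[0],np.radians(f[1])
gx,gy=x-.053*np.cos(a),y-.053*np.sin(a);print(gx,gy)
go(gx,gy,.10,f[1]+90)
E
```

```text
195777
(array([0.5112, 0.3424]), np.float64(75.53), np.float64(-0.0003), np.float64(0.0008495691902818978))
(array([0.5113, 0.3423]), np.float64(75.58), np.float64(-0.0002), np.float64(0.0008510804711514916))
0.4979567284116414 0.29108123386482315
row [  4.    2.5 179.8] turn -0.003 yaw now 165.37 t 3.1 gap 0.0852 tcp [0.5014 0.2877 0.2798] F [ 0.4  0.3 -1.5] j6 0.64
```

```bash

python3 -m handwheel '[[4,3,180,0,0.6],[4,3,180,0,0.6],[4,3,180,0,0.6],[4,3,180,0,0.6],[4,3,220,0,0.6],[4,3,257,0,0.6],[4,3,257,0,0.6]]'
python3 -c "
from h import *
go(.49796,.29108,.0225,165.55)"
```

```text
clock: 3.8
tcp_pos: [0.4934, 0.2908, 0.0181]
orientation: [-0.004, 0.127, 0.992, -0.003]
wrist_force: [-1.6, -0.8, 0.4]
finger_gap: 0.0511
grip_force: 0.0
row [-4.3  1.4 -4.4] turn -0.002 yaw now 165.46 t 3.8 gap 0.0511 tcp [0.4934 0.2908 0.0181] F [-1.6 -0.8  0.4] j6 0.65
```

```bash

python3 -m handwheel '[[0,0,0,0,0.6],[0,0,0,0,0],[0,0,0,0,0],[0,0,0,0,0],[0,0,0,0,0]]' 60
python3 -c "
from h import *
go(.49796,.29108,.0225,165.55)"
```

```text
clock: 4.3
tcp_pos: [0.499, 0.2941, 0.0258]
orientation: [0.002, 0.125, 0.992, 0.001]
wrist_force: [-0.6, -2.3, 7.3]
finger_gap: 0.0167
grip_force: 61.6
row [ 0.3 -3.1  3.3] turn 0.002 yaw now 165.66 t 4.3 gap 0.0167 tcp [0.499  0.2941 0.0258] F [-0.6 -2.3  7.3] j6 0.64
```

```bash

python3 -m handwheel '[[0,0,-10,0,0],[0,0,-30,0,0],[0,0,-60,0,0],[0,0,-100,0,0],[0,0,-100,0,0],[0,0,-100,0,0]]'
python3 - <<'E'
from h import *
c=imaging.read_camera("wrist");cv2.imwrite("pics/w4.png",c["color"]);w=cloud(c);np.savez("w4.npz",w=w,c=c["color"])
s=sensors.get_state();go(.499,.294,.12,165.6)
t=s["tcp_pos"];R=Ro.from_quat(np.roll(s["orientation"],-1)).as_matrix()
p=(w.reshape(-1,3)-t)@R; m=np.isfinite(p).all(1)&(p[:,2]<.06); p=p[m]
# board along tool y: profile
for a in np.arange(-.03,.16,.01):
    q=p[(p[:,1]>a)&(p[:,1]<a+.01)&(abs(p[:,0])<.09)]; 
    print(round(a,3),len(q),np.percentile(q[:,2],[10,50,90]).round(4) if len(q) else "")
E
```

```text
clock: 4.9
tcp_pos: [0.498, 0.2943, 0.1251]
orientation: [0.001, 0.125, 0.992, 0.001]
wrist_force: [-0.4, -0.2, -2.7]
finger_gap: 0.0171
grip_force: 60.2
row [-1.9  0.7  3.5] turn 0.002 yaw now 165.69 t 4.95 gap 0.0167 tcp [0.497  0.2938 0.1235] F [ 0.4 -0.2 -2.7] j6 0.64
-0.03 1552 [-0.0574 -0.0554 -0.0454]
-0.02 6990 [-0.0834 -0.0472  0.0067]
-0.01 8945 [-0.0775 -0.0229  0.0066]
0.0 8626 [-0.0762 -0.0228  0.0066]
0.01 9303 [-0.0822 -0.0237  0.0069]
0.02 6231 [-0.0563  0.0061  0.0071]
0.03 8836 [-0.0633  0.0058  0.007 ]
0.04 6433 [-0.078  -0.0586  0.0071]
0.05 2064 [-0.0817 -0.0716  0.0085]
0.06 659 [0.0061 0.0084 0.0213]
0.07 1068 [0.0062 0.0089 0.021 ]
0.08 2070 [0.0061 0.0078 0.0202]
0.09 6025 [0.006  0.0078 0.0205]
0.1 4762 [0.0059 0.0068 0.0167]
0.11 3069 [0.0167 0.0175 0.0183]
0.12 957 [0.017  0.0177 0.0185]
0.13 0 
0.14 0 
0.15 0
```

View pics/w4.png

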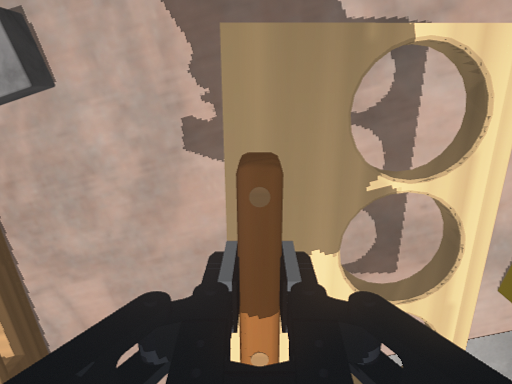

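The board hangs level in the grip: the bar is at (260,250) between the pads, with wells at (425,105) and (402,245). Next I'll work out its offset from the tool and the row to the case.

```bash
cat >> h.py <<'E'
CASE=(np.array([.5354,-.0551]),np.radians(-7.45))
def c2w(x,y):
    c,s=np.cos(CASE[1]),np.sin(CASE[1]);return CASE[0]+[c*x-s*y,s*x+c*y]
E
python3 - <<'E'
from h import *
w=np.load("w4.npz")["w"];s=sensors.get_state();R=Ro.from_quat(np.roll(s["orientation"],-1)).as_matrix()
p=((w-s["tcp_pos"])@R); q=np.stack([p[...,1],p[...,0],.0245-p[...,2]],-1)
f=fit(q,hboard,.053,0,0,.12);print(f)
# tool pose so that board origin at case (-13,0)
(bx,by),a=f[0],np.radians(f[1]); th=CASE[1]-a  # yaw of tool-y axis
ex=np.array([np.cos(th),np.sin(th)]);ey=np.array([-ex[1],ex[0]])
t=c2w(-.013,0)-bx*ex-by*ey; print("tcp",t,"yaw",np.degrees(th)+90)
go(*t,.135,np.degrees(th)+90)
E
```

```text
(array([ 0.0539, -0.001 ]), np.float64(0.02), np.float64(0.0001), np.float64(0.0021701473976547068))
tcp [ 0.46919719 -0.04541551] yaw 82.53
row [ -56.9 -335.6  -11.5] turn 1.451 yaw now 165.69 t 4.95 gap 0.0167 tcp [0.497  0.2938 0.1235] F [ 0.4 -0.2 -2.7] j6 0.64
```

```bash

python3 -m handwheel '[[0,-35,-15,0.14,0],[-6,-70,-15,0.28,0],[-12,-105,-15,0.42,0],[-18,-140,-15,0.56,0],[-24,-175,-15,0.7,0],[-30,-210,-15,0.84,0],[-36,-245,-15,0.98,0],[-42,-275,-15,1.12,0]]'
python3 -c "
from h import *
go(.4692,-.0454,.135,82.53)"
```

```text
clock: 5.75
tcp_pos: [0.4681, 0.0156, 0.1368]
orientation: [-0.001, 0.635, 0.773, -0.001]
wrist_force: [0.6, 0.2, -2.8]
finger_gap: 0.0165
grip_force: 60.3
row [-60.1 -10.7   1.7] turn 0.325 yaw now 101.16 t 5.75 gap 0.0165 tcp [0.4681 0.0156 0.1368] F [ 0.6  0.2 -2.8] j6 1.24
```

```bash

python3 -m handwheel '[[-25,-5,0,0.13,0],[-45,-8,0,0.25,0],[-60,-11,0,0.325,0],[-60,-11,0,0.325,0],[-60,-11,0,0.325,0],[-60,-11,0,0.325,0]]' >/dev/null
python3 - <<'E'
from h import *
go(.4692,-.0454,.105,82.53)
c=imaging.read_camera("wrist");w=cloud(c);cv2.imwrite("pics/w5.png",c["color"])
print(fit(w-[0,0,.110],hboard,*c2w(-.013,0),-7.45,.12), c2w(-.013,0), CASE)
E
```

```text
row [-2.3 -0.9 32.6] turn 0.008 yaw now 82.99 t 6.35 gap 0.0166 tcp [ 0.4704 -0.0432  0.1376] F [-1.3 -0.4 -2.2] j6 1.43
(array([ 0.5232, -0.0498]), np.float64(-6.9), np.float64(0.0016), np.float64(0.002129611445118712)) [ 0.52250974 -0.05341441] (array([ 0.5354, -0.0551]), np.float64(-0.13002702927357757))
```

```bash

python3 -m handwheel '[[-3.5,-0.3,0,0.009,0],[-3.5,-0.3,25,0.009,0],[-3.5,-0.3,45,0.009,0],[-3.5,-0.3,60,0.009,0],[-3.5,-0.3,75,0.009,0],[-3.5,-0.3,85,0.009,0],[-3.5,-0.3,85,0.009,0],[-3.5,-0.3,85,0.009,0]]'
python3 - <<'E'
from h import *
go(.4692,-.0467,.0515,82.53)
c=imaging.read_camera("wrist");w=cloud(c);cv2.imwrite("pics/w6.png",c["color"])
print(fit(w-[0,0,.027],hboard,*c2w(-.013,0),-7.45,.12), c2w(-.013,0))
E
```

```text
clock: 7.2
tcp_pos: [0.4705, -0.0474, 0.0536]
orientation: [0.0, 0.752, 0.659, 0.0]
wrist_force: [0.1, -0.7, -1.4]
finger_gap: 0.0166
grip_force: 60.4
row [ 0.5 -1.4  2.1] turn -0.002 yaw now 82.4 t 7.2 gap 0.0166 tcp [ 0.4705 -0.0474  0.0536] F [ 0.1 -0.7 -1.4] j6 1.43
(array([ 0.5232, -0.0545]), np.float64(-7.68), np.float64(0.0006), np.float64(0.005297498211265002)) [ 0.52250974 -0.05341441]
```

View pics/w6.png

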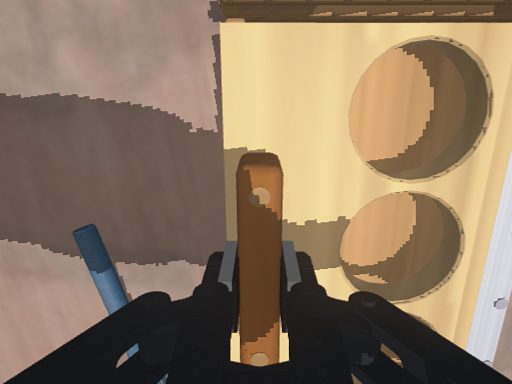

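The board is between the end walls, the bar is gripped at (260,250), and the tongue is just short of the lip (490,300). I'll lower it onto the front wall and loosen the fingers so the tongue drops to the floor.

```bash

python3 -m handwheel '[[0.7,-1.5,2,0,0],[0.7,-1.5,3,0,0],[0.7,-1.5,3,0,0.25],[0.7,-1.5,3,0,0.35],[0.7,-1.5,3,0,0.4],[0.7,-1.5,3,0,0.4],[0.7,-1.5,3,0,0.4]]' 20
python3 - <<'E'
from h import *
go(.4692,-.0467,.0515,82.53)
c=imaging.read_camera("wrist");w=cloud(c);cv2.imwrite("pics/w7.png",c["color"]);np.savez("w7.npz",w=w)
d=w[...,:2]-CASE[0];cc,ss=np.cos(CASE[1]),np.sin(CASE[1]);X=cc*d[...,0]+ss*d[...,1];Y=cc*d[...,1]-ss*d[...,0]
for a in np.arange(-.09,.09,.01):
    m=(X>a)&(X<a+.01)&(Y>.035)&(Y<.1)
    z=w[m][:,2];z=z[np.isfinite(z)]; print(round(a,3),len(z),np.percentile(z,[10,50,90]).round(4) if len(z) else '')
E
```

```text
clock: 7.95
tcp_pos: [0.4691, -0.0467, 0.0504]
orientation: [0.0, 0.753, 0.659, 0.0]
wrist_force: [-0.7, -0.1, -0.2]
finger_gap: 0.0338
grip_force: 0.0
row [-0.   0.1 -1.1] turn -0.003 yaw now 82.38 t 7.95 gap 0.0338 tcp [ 0.4691 -0.0467  0.0504] F [-0.7 -0.1 -0.2] j6 1.43
-0.09 1691 [0.0432 0.0443 0.0452]
-0.08 3829 [0.0427 0.0437 0.0682]
-0.07 4271 [0.0414 0.0426 0.0724]
-0.06 3567 [0.0399 0.0409 0.0571]
-0.05 3376 [0.0386 0.0395 0.0405]
-0.04 3294 [0.0372 0.0382 0.0391]
-0.03 2042 [0.0354 0.0369 0.0379]
-0.02 2275 [0.0081 0.0093 0.0359]
-0.01 2616 [0.0081 0.009  0.0335]
-0.0 2954 [0.0081 0.0091 0.0316]
0.01 3350 [0.0082 0.0095 0.0314]
0.02 4718 [0.0087 0.0222 0.0304]
0.03 1758 [0.028  0.0291 0.03  ]
0.04 1602 [0.0155 0.0163 0.0172]
0.05 1424 [0.0081 0.0091 0.0233]
0.06 1409 [0.0079 0.0088 0.0096]
0.07 19 [0.0079 0.0084 0.0086]
0.08 0
```

```bash

python3 -m handwheel '[[0,2,0,0,0.32],[0,5,0,0,0.32],[0,7,0,0,0.32],[0,9,0,0,0.32],[0,11,0,0,0.32],[0,12.5,0,0,0.32],[0,14,0,0,0.32],[0,14,0,0,0.32]]' 20
cat >> h.py <<'E'
def prof(name):
    c=imaging.read_camera("wrist");w=cloud(c);cv2.imwrite(f"pics/{name}.png",c["color"]);np.savez(name+".npz",w=w)
    d=w[...,:2]-CASE[0];cc,ss=np.cos(CASE[1]),np.sin(CASE[1]);X=cc*d[...,0]+ss*d[...,1];Y=cc*d[...,1]-ss*d[...,0]
    # model slope + front & tongue step edge positions on land between wells/side
    for a in np.arange(-.094,.08,.004):
        m=(X>a)&(X<a+.004)&(((Y>.085)&(Y<.101)&(X<.03))|((Y>.02)&(Y<.045)&(X>.03)))
        z=w[m][:,2];z=z[np.isfinite(z)&(z<.06)]; print(round(a*1000),len(z),(np.median(z)*1000).round(1) if len(z) else '',end=' | ')
    print()
E
python3 - <<'E'
from h import *
go(.4692,-.0467,.0515,82.53); prof("w8")
E
```

```text
clock: 8.8
tcp_pos: [0.4831, -0.0485, 0.0503]
orientation: [0.0, 0.753, 0.659, 0.0]
wrist_force: [-0.3, 0.2, -0.7]
finger_gap: 0.0275
grip_force: 0.2
row [ -0.  -14.1  -1.2] turn -0.003 yaw now 82.38 t 8.8 gap 0.0275 tcp [ 0.4831 -0.0485  0.0503] F [-0.3  0.2 -0.7] j6 1.44
-94 246 -0.1 | -90 249 -0.1 | -86 50 -0.0 | -82 238 24.6 | -78 111 24.8 | -74 417 43.2 | -70 410 42.6 | -66 412 42.0 | -62 398 41.6 | -58 416 41.1 | -54 377 40.7 | -50 403 40.2 | -46 394 39.7 | -42 388 39.1 | -38 392 38.6 | -34 378 38.1 | -30 380 37.7 | -26 371 37.2 | -22 378 36.7 | -18 372 36.3 | -14 350 35.7 | -10 286 35.2 | -6 247 34.5 | -2 280 33.5 | 2 299 10.9 | 6 328 9.8 | 10 372 10.2 | 14 373 15.7 | 18 413 22.8 | 22 438 26.1 | 26 495 28.8 | 30 471 30.1 | 34 366 30.0 | 38 356 29.5 | 42 339 29.0 | 46 13 28.0 | 50 66 16.9 | 54 308 16.4 | 58 689 25.9 | 62 414 26.8 | 66 605 26.3 | 70 366 26.8 | 74 161 26.8 | 78 4 26.4 |
```

```bash

python3 -m handwheel '[[0,1,0,0,0.32],[0,2,0,0,0.32],[0,3,0,0,0.32],[0,4,0,0,0.32],[0,4.5,0,0,0.32],[0,4.5,0,0,0.32]]' 20
python3 - <<'E'
from h import *
go(.4692,-.0467,.0515,82.53); prof("w9")
E
```

```text
clock: 9.45
tcp_pos: [0.4875, -0.0491, 0.0503]
orientation: [0.0, 0.753, 0.659, 0.0]
wrist_force: [-0.1, -0.4, -0.9]
finger_gap: 0.0275
grip_force: 0.3
row [ -0.  -18.5  -1.2] turn -0.003 yaw now 82.38 t 9.45 gap 0.0275 tcp [ 0.4875 -0.0491  0.0503] F [-0.1 -0.4 -0.9] j6 1.44
-94 244 -0.1 | -90 250 -0.2 | -86 10 0.2 | -82 231 24.6 | -78 324 24.9 | -74 128 24.8 | -70 398 42.5 | -66 405 42.1 | -62 413 41.7 | -58 393 41.3 | -54 407 40.7 | -50 413 40.2 | -46 368 39.8 | -42 397 39.3 | -38 383 38.8 | -34 389 38.3 | -30 383 37.9 | -26 383 37.4 | -22 371 37.0 | -18 376 36.4 | -14 369 36.0 | -10 356 35.4 | -6 287 35.1 | -2 255 34.2 | 2 264 33.3 | 6 304 29.9 | 10 322 9.7 | 14 361 10.1 | 18 362 17.7 | 22 414 21.0 | 26 423 25.4 | 30 529 28.9 | 34 486 29.9 | 38 364 29.9 | 42 365 29.4 | 46 346 28.9 | 50 35 28.3 | 54 41 17.2 | 58 767 25.3 | 62 520 26.5 | 66 364 26.8 | 70 385 26.8 | 74 374 26.9 | 78 142 26.7 |
```

```bash

python3 -m handwheel '[[0,1,0,0,0.32],[0,2,0,0,0.32],[0,2.5,0,0,0.32],[0,2.5,0,0,0.32],[0,2.5,0,0,0.32]]' 20
python3 - <<'E'
from h import *
go(.4692,-.0467,.0515,82.53); prof("w10")
E
```

```text
clock: 10.0
tcp_pos: [0.4891, -0.0494, 0.0502]
orientation: [-0.0, 0.753, 0.659, -0.001]
wrist_force: [-4.3, -1.3, 2.1]
finger_gap: 0.0272
grip_force: 2.2
row [  0.  -20.1  -1.2] turn -0.003 yaw now 82.38 t 10.0 gap 0.0272 tcp [ 0.4891 -0.0494  0.0502] F [-4.3 -1.3  2.1] j6 1.44
-94 247 -0.1 | -90 242 -0.1 | -86 3 0.7 | -82 225 24.7 | -78 329 25.0 | -74 482 22.7 | -70 138 26.7 | -66 332 26.9 | -62 337 26.8 | -58 334 26.9 | -54 342 26.9 | -50 344 26.9 | -46 308 26.8 | -42 337 26.9 | -38 340 26.9 | -34 339 26.9 | -30 335 26.8 | -26 332 26.8 | -22 340 26.7 | -18 340 26.9 | -14 338 26.8 | -10 332 26.9 | -6 319 26.7 | -2 273 26.6 | 2 274 26.4 | 6 278 25.8 | 10 308 10.3 | 14 306 9.6 | 18 336 10.1 | 22 355 14.7 | 26 390 18.7 | 30 413 22.4 | 34 505 25.8 | 38 476 26.5 | 42 386 26.9 | 46 372 26.8 | 50 352 26.8 | 54 4 27.7 | 58 585 26.2 | 62 532 26.4 | 66 376 26.8 | 70 382 26.9 | 74 368 26.8 | 78 208 26.6 |
```

The board now lies flat, with its top at 26.9 mm all over against an expected 27. Now back off, rise and look at the board and lampholders.

```bash

python3 -m handwheel '[[0,-2,0,0,0.45],[0,-2,0,0,0.5],[0,-2,-40,0,0.5],[0,-2,-80,0,0.7],[-50,-2,-130,0,1],[-100,10,-180,0,1],[-150,20,-230,0,1],[-170,20,-240,0,1]]'
python3 -m handwheel '[[0,0,0,0,1],[0,0,0,0,1]]' >/dev/null
python3 - <<'E'
from h import *
go(.5,-.24,.29,82.55)
c=imaging.read_camera("wrist");w=cloud(c);cv2.imwrite("pics/w11.png",c["color"]);np.savez("w11.npz",w=w)
print("board",fit(w-[0,0,.009],hboard,*c2w(0,0),-7.45,.10),CASE)
x,y,z=w[...,0],w[...,1],w[...,2]
m=((z>.03)&(z<.09)&(x>.3)&(x<.7)&(y>-.4)&(y<-.2)).astype(np.uint8)
n,l,st,ce=cv2.connectedComponentsWithStats(m)
for i in range(1,n):
    if st[i,4]>200:
        q=w[l==i]; q=q[q[:,2]>.056]; print(st[i],ce[i].round(),len(q),cv2.minEnclosingCircle(q[:,:2].astype(np.float32)),q[:,2].max())
E
```

```text
clock: 10.85
tcp_pos: [0.488, -0.1951, 0.2703]
orientation: [0.002, 0.752, 0.659, 0.001]
wrist_force: [1.4, -0.3, -0.2]
finger_gap: 0.0853
grip_force: 0.0
row [-43.1  18.2 -21.4] turn -0.005 yaw now 82.27 t 11.05 gap 0.085 tcp [ 0.4879 -0.1949  0.2685] F [-1.4  1.4 -1.1] j6 1.17
board (array([ 0.5371, -0.0556]), np.float64(-7.34), np.float64(-0.0001), np.float64(0.0033104854375298376)) (array([ 0.5354, -0.0551]), np.float64(-0.13002702927357757))
[ 356  211   45   44 1444] [378. 233.] 935 ((0.6160872578620911, -0.30185309052467346), 0.021075284108519554) 0.07368501893370716
[ 252  238   38   43 1308] [271. 259.] 864 ((0.48577073216438293, -0.3186723291873932), 0.02098715864121914) 0.07330026113544752
[ 178  240   40   43 1339] [197. 261.] 863 ((0.3962334990501404, -0.30873459577560425), 0.020870013162493706) 0.07385255383084877
```

View pics/w11.png

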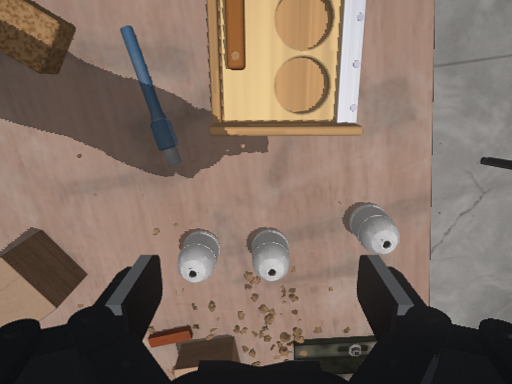

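The view shows the board home in the case (wells at (302,20) and (302,84)), the white lampholders at (197,261), (271,258) and (378,230), and the punch untouched at (150,95). The white, 73 mm high ones fit the description, and the yellow one is out of this view. I'll confirm them in a crop and refine their centres.

```bash
python3 - <<'E'
from h import *
from scipy.optimize import least_squares
w=np.load("w11.npz")["w"];im=cv2.imread("pics/w11.png")
out=[]
for u,v,x,y in [(378,230,.616,-.302),(271,258,.486,-.319),(197,261,.396,-.309)]:
    q=w.reshape(-1,3);q=q[np.isfinite(q).all(1)&(np.hypot(q[:,0]-x,q[:,1]-y)<.045)]
    s=q[(q[:,2]>.008)&(q[:,2]<.052)]
    r=least_squares(lambda p:np.hypot(s[:,0]-p[0],s[:,1]-p[1])-.024,[x,y],loss="soft_l1",f_scale=.001)
    t=q[q[:,2]>.0715]
    print("wall",r.x.round(4),len(s),"top",np.median(t,0).round(4),len(t))
    # residual radius vs bearing -> flats
    d=s[:,:2]-r.x;b=np.degrees(np.arctan2(d[:,1],d[:,0]));rr=np.hypot(*d.T)*1000
    print(" ".join(f"{k}:{np.median(rr[(b>k)&(b<=k+10)]):.1f}" for k in range(-180,180,10) if ((b>k)&(b<=k+10)).sum()>8))
    out.append(cv2.resize(im[v-48:v+30,u-32:u+33],None,fx=4,fy=4,interpolation=cv2.INTER_CUBIC))
cv2.imwrite("pics/crop.png",np.hstack(out))
E
```

```text
wall [ 0.6169 -0.3035] 712 top [ 0.6135 -0.3015  0.0721] 50
-180:23.6 -170:23.4 50:23.5 60:23.7 70:23.8 80:24.1 90:24.1 100:24.1 110:24.3 120:24.3 130:24.2 140:24.0 150:24.0 160:24.0 170:23.8
wall [ 0.4858 -0.321 ] 619 top [ 0.4858 -0.3186  0.0722] 53
0:23.0 10:23.4 20:23.7 30:23.8 40:23.9 50:24.1 60:24.1 70:24.2 80:24.3 90:24.4 100:24.3 110:24.1 120:23.8 130:23.9 140:23.7 150:23.5
wall [ 0.3954 -0.3107] 676 top [ 0.3968 -0.308   0.0721] 51
-20:23.5 -10:23.6 0:23.8 10:23.9 20:24.1 30:24.0 40:24.3 50:24.1 60:24.3 70:24.1 80:24.2 90:24.1 100:24.0 110:23.8 120:23.5 130:23.6
```

View pics/crop.png

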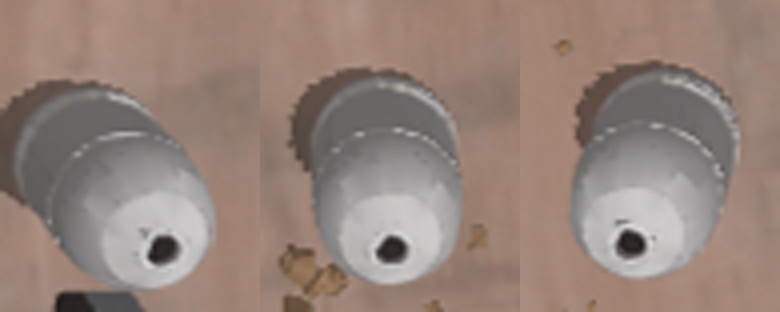

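The crop shows three white lampholders, each upright, with the top holes at about image (386.7,244), (271.7,272) and (192.5,273.5). I'll refine the centres from the holes and check the radius by height band for the flats.

```bash
python3 - <<'E'
from h import *
w=np.load("w11.npz")["w"];f=np.isfinite(w).all(-1)
W=w.reshape(-1,3)
for u,v in [(386.7,244),(271.7,272),(192.5,273.5)]:
    U,V=int(round(u)),int(round(v));pt=w[V-7:V+8,U-7:U+8].reshape(-1,3);vv,uu=np.mgrid[V-7:V+8,U-7:U+8];
    ok=np.isfinite(pt).all(1)&(pt[:,2]>.068)
    A=np.c_[uu.ravel()-u,vv.ravel()-v,np.ones(225)][ok]; c=np.linalg.lstsq(A,pt[ok],rcond=None)[0][2]
    print("apex",c.round(4))
    d=W[:,:2]-c[:2];r=np.hypot(*d.T)*1000;b=np.degrees(np.arctan2(d[:,1],d[:,0]))
    for lo,hi in [(.008,.03),(.03,.045),(.045,.054),(.056,.062)]:
        m=np.isfinite(r)&(r<32)&(W[:,2]>lo)&(W[:,2]<hi)
        print(lo," ".join(f"{k}:{np.median(r[m&(b>k)&(b<=k+10)]):.1f}" for k in range(-180,180,10) if (m&(b>k)&(b<=k+10)).sum()>4))
E
```

```text
apex [ 0.6169 -0.3029  0.0704]
0.008 -180:23.8 50:23.2 60:23.4 70:23.4 80:23.9 90:23.7 100:23.9 110:24.0 120:24.0 130:24.0 140:23.9 150:24.0 160:24.0 170:23.8
0.03 -180:23.5 -170:23.5 50:23.0 60:23.2 70:23.2 80:23.4 90:23.5 100:23.5 110:23.6 120:23.8 130:23.7 140:23.6 150:23.8 160:23.7 170:23.8
0.045 -180:22.8 -170:22.4 50:21.7 60:22.4 70:22.3 80:22.3 90:22.6 100:22.3 110:22.6 120:22.6 130:22.7 140:22.7 150:22.6 160:22.6 170:22.5
0.056 -180:19.7 -170:19.2 -160:19.6 -150:19.8 30:18.7 40:18.9 50:19.0 60:19.3 70:19.4 80:20.1 90:19.8 100:19.5 110:19.9 120:20.1 130:20.4 140:20.2 150:19.9 160:20.0 170:19.8
apex [ 0.4857 -0.3206  0.0704]
0.008 0:23.7 20:23.8 30:23.9 40:23.7 50:23.9 60:23.9 70:24.0 80:23.9 90:24.1 100:23.9 110:23.8 120:23.8 130:23.8 140:23.5 150:23.3
0.03 20:23.5 30:23.4 40:23.7 50:23.8 60:23.9 70:23.8 80:23.9 90:23.9 100:23.9 110:23.8 120:23.3 130:23.6 140:23.4 150:23.3
0.045 10:22.5 20:22.6 30:22.4 40:22.5 50:22.5 60:22.8 70:22.7 80:22.6 90:23.0 100:22.5 110:22.5 120:22.9 130:22.5 140:22.4 150:22.0
0.056 -180:18.7 -10:19.0 0:19.9 10:19.6 20:20.1 30:19.7 40:20.2 50:19.5 60:20.2 70:20.4 80:20.0 90:19.5 100:20.4 110:20.1 120:19.7 130:19.4 140:19.5 150:19.8 160:19.3 170:19.2
apex [ 0.3956 -0.3102  0.0704]
0.008 -20:23.6 -10:23.7 0:23.7 10:23.7 20:23.9 30:23.7 40:23.9 50:23.9 60:24.1 70:23.9 80:23.9 90:24.0 100:23.9 110:23.7 120:23.5 130:23.5
0.03 -10:23.4 0:23.4 10:23.5 20:23.6 30:23.8 40:23.8 50:23.7 60:23.7 70:23.7 80:23.7 90:23.8 100:23.7 110:23.5 120:23.2 130:23.4
0.045 -10:22.3 0:22.4 10:22.4 20:22.5 30:22.5 40:22.4 50:23.0 60:22.8 70:22.5 80:22.5 90:22.5 100:22.6 110:22.1 120:22.4 130:22.5 140:21.9
0.056 -40:19.0 -30:19.2 -20:19.7 -10:19.6 0:19.6 10:19.8 20:20.0 30:19.8 40:19.9 50:19.9 60:20.0 70:19.7 80:19.8 90:19.9 100:19.3 110:19.9 120:19.5 130:19.6 140:19.6 150:19.4
```

```bash
cat >> h.py <<'E'
B=(np.array([.5371,-.0556]),np.radians(-7.4))
def b2w(x,y):
    c,s=np.cos(B[1]),np.sin(B[1]);return B[0]+[c*x-s*y,s*x+c*y]
L=[(.6169,-.3032),(.4857,-.3208),(.3955,-.3104)]
YAW=82.6
E
python3 - <<'E'
from h import *
for k in (.066,0,-.066): print(b2w(.017,k).round(4))
go(*L[1],.026,YAW)
E
```

```text
[0.5625 0.0077]
[ 0.554  -0.0578]
[ 0.5455 -0.1232]
row [-126.3   15.5  241.4] turn -0.004 yaw now 82.34 t 11.1 gap 0.0855 tcp [ 0.4871 -0.1936  0.2674] F [-0.5  1.  -0.6] j6 1.17
```

```bash

python3 -m handwheel '[[-40,5,25,0,0.85],[-80,10,60,0,0.85],[-115,14,100,0,0.85],[-126,15,130,0,0.85],[-126,15,155,0,0.85],[-126,15,155,0,0.85],[-126,15,155,0,0.85]]'
python3 -c "
from h import *
go(*L[1],.026,YAW)"
```

```text
clock: 11.8
tcp_pos: [0.4849, -0.3188, 0.1121]
orientation: [-0.001, 0.752, 0.659, -0.0]
wrist_force: [0.3, 0.2, 0.2]
finger_gap: 0.0727
grip_force: 0.0
row [-2.1  1.3 86.1] turn -0.002 yaw now 82.47 t 11.8 gap 0.0727 tcp [ 0.4849 -0.3188  0.1121] F [0.3 0.2 0.2] j6 0.98
```

```bash

python3 -m handwheel '[[-2,1,35,0,0.85],[-2,1,65,0,0.85],[-2,1,82,0,0.85],[-2,1,85,0,0.85],[-2,1,85,0,0.85],[-2,1,85,0,0.4],[-2,1,85,0,0.4],[-2,1,85,0,0.4]]' 30
python3 -m handwheel '[[0,0,0,0,0.4],[0,0,0,0,0.4],[0,0,-20,0,0.4],[0,0,-50,0,0.4],[0,0,-90,0,0.4],[0,0,-125,0,0.4],[0,0,-125,0,0.4]]'
python3 -c "
from h import *
go(*b2w(.017,.066),.15,YAW)"
```

```text
clock: 12.6
tcp_pos: [0.4871, -0.3235, 0.03]
orientation: [0.002, 0.752, 0.659, 0.0]
wrist_force: [-0.4, 1.7, 5.6]
finger_gap: 0.0459
grip_force: 30.7
clock: 13.3
tcp_pos: [0.4889, -0.3252, 0.1597]
orientation: [0.006, 0.753, 0.659, 0.001]
wrist_force: [0.4, -0.7, -0.9]
finger_gap: 0.0457
grip_force: 31.5
row [339.7  28.7   7.8] turn -0.004 yaw now 82.38 t 13.3 gap 0.0457 tcp [ 0.4889 -0.3252  0.1597] F [ 0.4 -0.7 -0.9] j6 0.98
```

```bash

python3 -m handwheel '[[40,3,0,0,0.4],[85,7,0,0,0.4],[130,11,0,0,0.4],[175,15,0,0,0.4],[220,19,0,0,0.4],[260,22,0,0,0.4],[300,25,0,0,0.4],[325,27,0,0,0.4]]' >/dev/null
python3 -m handwheel '[[12,1,0,0,0.4],[15,1.5,0,0,0.4],[15,1.5,0,0,0.4],[15,1.5,0,0,0.4]]'
python3 -c "
from h import *
go(*b2w(.017,.066),.039,YAW)"
```

```text
clock: 14.5
tcp_pos: [0.5592, 0.0093, 0.1528]
orientation: [0.0, 0.753, 0.658, -0.0]
wrist_force: [-0.7, -0.6, -1.6]
finger_gap: 0.0453
grip_force: 31.4
row [ -1.1   3.5 113.8] turn -0.005 yaw now 82.3 t 14.5 gap 0.0453 tcp [0.5592 0.0093 0.1528] F [-0.7 -0.6 -1.6] j6 1.58
```

```bash

python3 -m handwheel '[[-1,3.5,0,0,0.4],[-1,3.5,40,0,0.4],[-1,3.5,75,0,0.4],[-1,3.5,95,0,0.4],[-1,3.5,105,0,0.4],[-1,3.5,110,0,0.4],[-1,3.5,110,0,0.4]]'
python3 - <<'E'
from h import *
go(*b2w(.017,.066),.039,YAW)
w=cloud(imaging.read_camera("wrist"));W=w.reshape(-1,3);c=b2w(.017,.066);W=W[np.isfinite(W).all(1)&(np.hypot(W[:,0]-c[0],W[:,1]-c[1])<.03)]
t=W[:,2].max();q=W[(W[:,2]>.075)&(W[:,2]<.1)];print(np.percentile(W[:,2],[99,99.9]),cv2.minEnclosingCircle(W[(W[:,2]>.074)][:,:2].astype(np.float32)),c)
E
```

```text
clock: 15.2
tcp_pos: [0.563, 0.0085, 0.043]
orientation: [0.0, 0.753, 0.658, 0.0]
wrist_force: [-0.4, 0.2, -0.9]
finger_gap: 0.0456
grip_force: 31.4
row [-0.9 -0.4  4. ] turn -0.005 yaw now 82.34 t 15.2 gap 0.0456 tcp [0.563  0.0085 0.043 ] F [-0.4  0.2 -0.9] j6 1.58
[0.1288193  0.12972291] ((0.5630425214767456, 0.012366721406579018), 0.028506632894277573) [0.56245892 0.00766077]
```

```bash

python3 -m handwheel '[[-1,0,2,0,0.4],[-1,0,3,0,0.4],[-1,0,3.5,0,0.4],[-1,0,3.5,0,0.4]]'
python3 -m handwheel '[[0,0,0,0,0.6],[0,0,0,0,0.68],[0,0,0,0,0.68],[0,0,-25,0,0.68],[0,0,-60,0,0.68],[0,0,-110,0,0.85],[-30,0,-140,0,0.85],[-75,-5,-150,0,0.85]]'
python3 -c "
from h import *
go(*L[2],.125,YAW)"
```

```text
clock: 15.65
tcp_pos: [0.5627, 0.0081, 0.0396]
orientation: [0.0, 0.752, 0.659, 0.0]
wrist_force: [0.3, 0.6, -0.5]
finger_gap: 0.046
grip_force: 31.4
clock: 16.45
tcp_pos: [0.5504, -0.0653, 0.1939]
orientation: [0.003, 0.751, 0.66, 0.002]
wrist_force: [0.9, -1.1, -0.1]
finger_gap: 0.0726
grip_force: 0.0
row [-262.9 -122.7   68.1] turn 0.001 yaw now 82.63 t 16.45 gap 0.0726 tcp [ 0.5504 -0.0653  0.1939] F [ 0.9 -1.1 -0.1] j6 1.44
```

```bash

python3 -m handwheel '[[-35,-16,-10,0,0.85],[-75,-35,-10,0,0.85],[-115,-54,0,0,0.85],[-155,-72,20,0,0.85],[-195,-91,35,0,0.85],[-230,-107,50,0,0.85],[-255,-119,60,0,0.85],[-263,-123,68,0,0.85]]'
python3 -m handwheel '[[0,0,0,0,0.85],[0,0,0,0,0.85],[0,0,0,0,0.85]]' >/dev/null
python3 - <<'E'
from h import *
go(*L[2],.026,YAW)
c=imaging.read_camera("wrist");w=cloud(c);W=w.reshape(-1,3);W=W[np.isfinite(W).all(1)]
for p in [b2w(.017,.066),L[2]]:
    q=W[(np.hypot(W[:,0]-p[0],W[:,1]-p[1])<.035)&(W[:,2]<.1)]
    if len(q)>50:
        h=q[:,2].max();t=q[q[:,2]>h-.012];print(p,len(q),h,t[:,:2].mean(0))
E
```

```text
clock: 17.25
tcp_pos: [0.3893, -0.312, 0.1208]
orientation: [0.0, 0.754, 0.657, -0.0]
wrist_force: [-0.4, 0.2, -0.4]
finger_gap: 0.0727
grip_force: 0.0
row [-0.6  3.8 96. ] turn -0.002 yaw now 82.48 t 17.55 gap 0.0725 tcp [ 0.3918 -0.3092  0.122 ] F [-0.3 -0.1  0.1] j6 0.87
(0.3955, -0.3104) 6146 0.07384480557732515 [ 0.39607326 -0.3069907 ]
```

```bash

python3 -m handwheel '[[-1,4,35,0,0.85],[-1,4,65,0,0.85],[-1,4,88,0,0.85],[-1,4,94,0,0.85],[-1,4,94,0,0.85],[-1,4,94,0,0.4],[-1,4,94,0,0.4],[-1,4,94,0,0.4]]' 30
python3 -m handwheel '[[0,0,0,0,0.4],[0,0,0,0,0.4],[0,0,-20,0,0.4],[0,0,-50,0,0.4],[0,0,-90,0,0.4],[0,0,-125,0,0.4],[0,0,-125,0,0.4]]'
python3 -c "
from h import *
go(*b2w(.017,0),.15,YAW)"
```

```text
clock: 18.4
tcp_pos: [0.3957, -0.3124, 0.0291]
orientation: [0.002, 0.752, 0.659, 0.0]
wrist_force: [-0.3, 1.1, 6.2]
finger_gap: 0.0468
grip_force: 30.8
clock: 19.1
tcp_pos: [0.3972, -0.3143, 0.1582]
orientation: [0.005, 0.753, 0.659, 0.0]
wrist_force: [0.1, -0.5, -0.3]
finger_gap: 0.0469
grip_force: 31.3
row [275.1 121.3   7.3] turn -0.004 yaw now 82.38 t 19.1 gap 0.0469 tcp [ 0.3972 -0.3143  0.1582] F [ 0.1 -0.5 -0.3] j6 0.88
```

```bash

python3 -m handwheel '[[35,15,0,0,0.4],[75,33,0,0,0.4],[115,51,0,0,0.4],[155,68,0,0,0.4],[195,86,0,0,0.4],[235,104,0,0,0.4],[262,116,0,0,0.4],[272,120,0,0,0.4]]' >/dev/null
python3 -m handwheel '[[0,0,0,0,0.4],[0,0,0,0,0.4],[0,0,0,0,0.4]]'
python3 - <<'E'
from h import *
go(*b2w(.017,0),.0395,YAW)
c=imaging.read_camera("wrist");w=cloud(c);np.savez("w12.npz",w=w);cv2.imwrite("pics/w12.png",c["color"]);W=w.reshape(-1,3);W=W[np.isfinite(W).all(1)]
p=b2w(.017,.066);q=W[(np.hypot(W[:,0]-p[0],W[:,1]-p[1])<.035)&(W[:,2]<.1)&(W[:,2]>.07)];print(len(q),q[:,2].max(),q.mean(0),p)
E
```

```text
clock: 20.2
tcp_pos: [0.5489, -0.059, 0.1522]
orientation: [-0.0, 0.753, 0.658, -0.0]
wrist_force: [0.1, -0.2, -1.2]
finger_gap: 0.0465
grip_force: 31.3
row [  1.9   4.9 112.7] turn -0.006 yaw now 82.28 t 20.2 gap 0.0465 tcp [ 0.5489 -0.059   0.1522] F [ 0.1 -0.2 -1.2] j6 1.45
2599 0.08284134398469925 [0.56313052 0.01191624 0.07607191] [0.56245892 0.00766077]
```

```bash

python3 -m handwheel '[[0.5,5,0,0,0.4],[0.5,5,40,0,0.4],[0.5,5,75,0,0.4],[0.5,5,98,0,0.4],[0.5,5,107,0,0.4],[0.5,5,110,0,0.4],[0.5,5,112,0,0.4],[0.5,5,112,0,0.4]]'
python3 -c "
from h import *
go(*b2w(.017,0),.0395,YAW)"
```

```text
clock: 21.05
tcp_pos: [0.5557, -0.0584, 0.0415]
orientation: [0.001, 0.753, 0.658, 0.001]
wrist_force: [-0.7, 0.5, 0.2]
finger_gap: 0.0468
grip_force: 31.3
row [ 0.4 -1.9  2. ] turn -0.004 yaw now 82.37 t 21.05 gap 0.0468 tcp [ 0.5557 -0.0584  0.0415] F [-0.7  0.5  0.2] j6 1.46
```

```bash

python3 -m handwheel '[[0,-1,1,0,0.4],[0,-1,2,0,0.4],[0,-1,2.5,0,0.4],[0,-1,2.5,0,0.4]]'
python3 -m handwheel '[[0,0,0,0,0.6],[0,0,0,0,0.68],[0,0,0,0,0.68],[0,0,-25,0,0.68],[0,0,-60,0,0.68],[0,0,-110,0,0.85],[-30,0,-140,0,0.85],[-75,5,-150,0,0.85]]'
python3 -c "
from h import *
go(*L[0],.125,YAW)"
```

```text
clock: 21.45
tcp_pos: [0.5539, -0.0578, 0.0382]
orientation: [0.0, 0.753, 0.659, 0.0]
wrist_force: [0.3, 1.0, 1.1]
finger_gap: 0.0465
grip_force: 31.4
clock: 22.25
tcp_pos: [0.5505, -0.1323, 0.1925]
orientation: [0.003, 0.751, 0.66, 0.002]
wrist_force: [1.0, 0.1, -0.5]
finger_gap: 0.0729
grip_force: 0.0
row [-160.9   87.3   68.2] turn 0.001 yaw now 82.63 t 22.25 gap 0.0729 tcp [ 0.5505 -0.1323  0.1925] F [ 1.   0.1 -0.5] j6 1.32
```

```bash

python3 -m handwheel '[[-40,20,0,0,0.85],[-80,43,10,0,0.85],[-120,65,30,0,0.85],[-150,81,50,0,0.85],[-161,87,65,0,0.85],[-161,87,68,0,0.85],[-161,87,68,0,0.85],[-161,87,68,0,0.85]]'
python3 - <<'E'
from h import *
go(*L[0],.0275,YAW)
c=imaging.read_camera("wrist");W=cloud(c).reshape(-1,3);W=W[np.isfinite(W).all(1)]
p=L[0];q=W[(np.hypot(W[:,0]-p[0],W[:,1]-p[1])<.035)&(W[:,2]<.1)&(W[:,2]>.06)];print(len(q),q[:,2].max(),q.mean(0),p)
E
```

```text
clock: 23.05
tcp_pos: [0.6136, -0.3025, 0.121]
orientation: [0.0, 0.752, 0.659, 0.0]
wrist_force: [-0.4, 0.4, 0.6]
finger_gap: 0.0727
grip_force: 0.0
row [-0.3  3.3 93.5] turn -0.002 yaw now 82.46 t 23.05 gap 0.0727 tcp [ 0.6136 -0.3025  0.121 ] F [-0.4  0.4  0.6] j6 1.13
2470 0.07388761264120663 [ 0.61650964 -0.29943325  0.0667597 ] (0.6169, -0.3032)
```

```bash

python3 -m handwheel '[[0,3,35,0,0.85],[0,3,65,0,0.85],[0,3,86,0,0.85],[0,3,92,0,0.85],[0,3,92,0,0.85],[0,3,92,0,0.4],[0,3,92,0,0.4],[0,3,92,0,0.4]]' 30
python3 -m handwheel '[[0,0,0,0,0.4],[0,0,0,0,0.4],[0,0,-20,0,0.4],[0,0,-50,0,0.4],[0,0,-90,0,0.4],[0,0,-125,0,0.4],[0,0,-125,0,0.4]]'
python3 -c "
from h import *
go(*b2w(.017,-.066),.15,YAW)"
```

```text
clock: 23.9
tcp_pos: [0.6177, -0.3049, 0.0305]
orientation: [0.002, 0.752, 0.659, 0.001]
wrist_force: [-0.8, 0.9, 6.3]
finger_gap: 0.0472
grip_force: 30.5
clock: 24.6
tcp_pos: [0.6198, -0.3064, 0.1606]
orientation: [0.006, 0.753, 0.659, 0.002]
wrist_force: [-0.2, -0.8, -0.3]
finger_gap: 0.0473
grip_force: 31.1
row [171.8 -98.1   8.6] turn -0.004 yaw now 82.38 t 24.6 gap 0.0473 tcp [ 0.6198 -0.3064  0.1606] F [-0.2 -0.8 -0.3] j6 1.13
```

```bash

python3 -m handwheel '[[35,-20,0,0,0.4],[75,-43,0,0,0.4],[115,-66,0,0,0.4],[150,-86,0,0,0.4],[166,-94,0,0,0.4],[170,-97,0,0,0.4],[170,-97,0,0,0.4],[170,-97,0,0,0.4]]'
python3 -m handwheel '[[0,0,0,0,0.4],[0,0,0,0,0.4]]' >/dev/null
python3 - <<'E'
from h import *
go(*b2w(.017,-.066),.0395,YAW)
c=imaging.read_camera("wrist");w=cloud(c);W=w.reshape(-1,3);W=W[np.isfinite(W).all(1)]
for k in (.066,0):
    p=b2w(.017,k);q=W[(np.hypot(W[:,0]-p[0],W[:,1]-p[1])<.033)&(W[:,2]<.1)&(W[:,2]>.07)];print(len(q),q[:,2].max(),q.mean(0),p)
E
```

```text
clock: 25.4
tcp_pos: [0.5439, -0.1244, 0.153]
orientation: [0.001, 0.753, 0.658, 0.0]
wrist_force: [-0.2, -0.0, -0.5]
finger_gap: 0.0469
grip_force: 31.1
row [  1.3   1.9 113.1] turn -0.005 yaw now 82.29 t 25.6 gap 0.0471 tcp [ 0.5434 -0.1242  0.1526] F [-0.4  0.3 -0.3] j6 1.34
490 0.07810671534432936 [ 0.56118712 -0.00281695  0.07325869] [0.56245892 0.00766077]
2556 0.08304271079807005 [ 0.55438777 -0.05449674  0.07610033] [ 0.55395841 -0.05778953]
```

```bash

python3 -m handwheel '[[0,2.5,0,0,0.4],[0,2.5,40,0,0.4],[0,2.5,75,0,0.4],[0,2.5,98,0,0.4],[0,2.5,107,0,0.4],[0,2.5,110,0,0.4],[0,2.5,112,0,0.4],[0,2.5,112,0,0.4]]'
python3 -c "
from h import *
go(*b2w(.017,-.066),.0395,YAW)"
```

```text
clock: 26.45
tcp_pos: [0.5465, -0.1238, 0.042]
orientation: [0.001, 0.753, 0.659, 0.0]
wrist_force: [-0.4, 0.0, -0.6]
finger_gap: 0.0472
grip_force: 31.2
row [ 0.4 -1.1  2.5] turn -0.004 yaw now 82.38 t 26.45 gap 0.0472 tcp [ 0.5465 -0.1238  0.042 ] F [-0.4  0.  -0.6] j6 1.34
```

```bash

python3 -m handwheel '[[0,-0.5,1,0,0.4],[0,-0.5,2,0,0.4],[0,-0.5,2.5,0,0.4],[0,-0.5,2.5,0,0.4]]'
python3 -m handwheel '[[0,0,0,0,0.6],[0,0,0,0,0.68],[0,0,0,0,0.68],[0,0,-25,0,0.68],[0,0,-60,0,0.68],[0,0,-110,0,0.85],[-10,0,-150,0,0.85],[-10,0,-190,0,0.85]]'
python3 -m handwheel '[[0,0,0,0,0.85],[70,0,-20,0,0.85],[90,0,-20,0,0.85],[90,0,-20,0,0.85],[90,0,-20,0,0.85]]'
python3 - <<'E'
from h import *
c=imaging.read_camera("wrist");w=cloud(c);cv2.imwrite("pics/fin.png",c["color"])
W=w.reshape(-1,3);W=W[np.isfinite(W).all(1)]
for k in (.066,0,-.066):
    p=b2w(.017,k);q=W[(np.hypot(W[:,0]-p[0],W[:,1]-p[1])<.033)&(W[:,2]<.1)&(W[:,2]>.07)];print(len(q),q[:,2].max(),q.mean(0),p)
print(fit(w-[0,0,.009],hboard,*c2w(0,0),-7.45,.11))
E
```

```text
clock: 26.85
tcp_pos: [0.5455, -0.1234, 0.0395]
orientation: [0.001, 0.753, 0.659, 0.0]
wrist_force: [-1.4, 0.7, 5.8]
finger_gap: 0.0467
grip_force: 31.5
clock: 27.65
tcp_pos: [0.5435, -0.1338, 0.2302]
orientation: [0.0, 0.753, 0.658, -0.0]
wrist_force: [0.2, -0.1, -0.7]
finger_gap: 0.0724
grip_force: 0.0
clock: 28.15
tcp_pos: [0.5555, -0.0431, 0.2478]
orientation: [-0.0, 0.752, 0.659, -0.0]
wrist_force: [0.2, -1.0, -0.2]
finger_gap: 0.0728
grip_force: 0.0
1223 0.08248008117204392 [0.56318283 0.01199501 0.07602027] [0.56245892 0.00766077]
1029 0.08262266173258476 [ 0.55475857 -0.05326996  0.07600167] [ 0.55395841 -0.05778953]
848 0.08257849366093306 [ 0.546332   -0.11808781  0.07613743] [ 0.5454579  -0.12323982]
(array([ 0.5372, -0.0558]), np.float64(-7.18), np.float64(-0.0006), np.float64(0.005893372412291532))
```

View pics/fin.png

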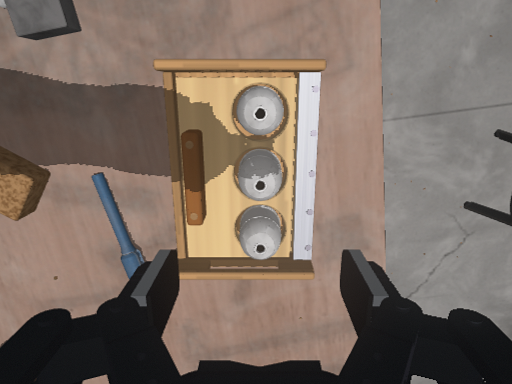

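The picture shows the three lampholders upright in their wells at (260,112), (260,175) and (260,235). The board is flat under the lip, the steel block (40,15) and the punch (115,215) haven't moved, and the arm is clear.

```bash
python3 -c "
from h import *
print(workorder.hand_in())"
```

```text
the job is handed in; nothing more can be done
None
```

The job is handed in at about 28 s of the 72 s allowed: the board lies flat in the case with its tongue under the lip, the three white lampholders stand upright in their wells, and I left the steel block and the punch untouched.

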